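# Hold a lamp housing in a trim panel's opening

## Task

A spray can is standing on the lamp opening of the white trim panel: stand it upright on the low shelf, in the middle of the gap between the two cans there and in line with them, and let go of it. Then take the slim, taller lamp housing, lens end down as it stands, pass it from above through the panel's opening and finish while still holding it there in the gripper, upright and still, with the lens end sticking out about 1.5 cm below the panel's underside; do not let go. Leave the two shelf cans, the thicker housing, the tape measure and the shears where they are.

Things in the scene. Friction and masses are not known exactly. Their poses are not given: they have to be found in the camera images.
- can_mid (a point): The spray can to clear away: upright aluminium cylinder, 50 mm in diameter up to 115 mm, with a black cap of 40 mm diameter on top, 132 mm high in all, about 0.2 kg; starts standing on the panel over the opening. The point is on its axis, 66 mm above its base; z is its axis, upward.
- can_left_mid (a point): Shelf can, of the same kind and size, at the shelf's +y end; point half-way up, 66 mm above its base. Leave it.
- can_right_mid (a point): Shelf can, of the same kind and size, at the shelf's -y end; point half-way up, 66 mm above its base. Leave it.
- shelf_gap (a point): Middle of the gap between the two shelf cans, on the upper face of the low fixed plywood shelf, 30 mm above the table. Shelf board 110 mm (x) by 220 mm (y); the row runs along y, the shelf cans stand 65 mm from this point either way. A back rail stands along the +x edge, its face 45 mm from this point, rising 30 mm above the board; the front (-x) is open.
- opening (a point): Centre of the rectangular lamp opening, on the upper face of the fixed white trim panel (180 mm in x, 200 mm in y, 8 mm thick; upper face 86 mm above the table, level). The opening goes right through: 24 mm along x, 62 mm along y, its upper edge chamfered about 2 mm. Under the panel it is free down to the table except for two wooden blocks near the panel's y ends, more than 60 mm from this point.
- lamp_mid (a point): The slim lamp housing to hold in the opening: grey plastic box, 22 mm (x) by 60 mm (y) by 84 mm high, about 0.11 kg, standing upright on its white lens end on the table. The point is its centre, 42 mm above the lens face; z points up, away from the lens. Its lowest 6 mm (the lens) is 19 by 57 mm. Grip it high (across its 22 mm, within about 35 mm of its top) so that the fingers stay clear of the panel. It has no flange and would fall through the opening if let go.
- lamp_lens (a point): Centre of the lens face at the slim housing's lower end, 42 mm below its centre; axes as the housing's.
- thick_lamp_mid (a point): A thicker, shorter lamp housing, 38 mm (x) by 60 mm (y) by 60 mm high, too thick for the opening; its centre. Leave it. It and the slim housing may have changed places.
- tape: Tape measure, grey block 65 by 34 by 60 mm high; origin under its centre. Leave it.
- shears: Shears lying flat, about 200 mm long, handles to -x; origin at the pivot, on the table. Leave them.
There are look-alikes about, which are no part of the job. What is shaped like the part that bears can_mid but blue, pink or red is not meant.

How it is judged:
By the outcome, as a careful person would: the job done as asked, in the order asked, and still so for the second after the job is handed in, while the arm keeps its last pose, push and grip.
It also fails if it takes over 72 s, if anything falls off the work surface, if the arm or the gripper's body presses on something with over 40 N, if the wrist force passes 120 N, or if a joint passes its speed limit or range.

## Robot

A 6-joint arm with a two-finger parallel gripper is mounted at the origin on the work surface. World frame = base frame: x ahead of the robot, y to its left, z up, the work surface at z = 0. Lengths are in m, angles in degrees, forces in N, time in s.
With the tool pointing down it reaches from about 0.4 to 0.825 m from the base axis. Payload 7 kg.
Tool frame: the origin (TCP) lies at the very end of the fingers, on their centre line; the grasp point (between the pads) lies 19 mm behind it (ctrl.tcp_to_grasp is the distance from the TCP to the grasp point, in m); z points along the fingers, x is the direction in which the jaws open and shut, and the axes are right-handed (so a half turn about z gives the same grasp; the last joint's range is limited). The gripper opens to 88 mm and grips with 3 to 60 N. Pads are 19 mm wide; open, the fingers measure 130 mm over their backs; the gripper's body (78 mm by 193 mm) begins 47 mm behind the grasp point.
Start: joints at [-58.952, 20.546, 0.682, 0, -70.136, -16.507], TCP at [0.169, -0.653, 0.227] pointing down, gripper open.
Joint ranges: [-176.03, 176.03], [-82.01, 121.73], [-58.28, 71.71], [-173.87, 95.51], [-174.79, -0.11], [-173.66, 173.66]. Speed limits (degrees/s): [136.94, 136.94, 172.46, 180, 180, 180].

## Interface

Orientations are given as [roll, pitch, yaw] about the fixed x, y, z axes, in that order (R = Rz(yaw) Ry(pitch) Rx(roll)).
In Python, from plant import sensors, vision, ticket, ctrl gives the robot as it stands. The module is installed in compiled form; this text tells all that it offers.
- The arm moves only by the tool drive_tool, never from a script. Its argument "moves" is a list of rows, each a list of 6 numbers: the shift along the tool's x, y, z in units of 0.15 m (1.0 is 0.15 m), then the turn, a rotation vector about the tool's x, y, z in units of 60 degrees (1.0 is 60 degrees). In form: [[dx, dy, dz, rx, ry, rz], ...]. A call has 1 to 8 rows; each row is the pose to reach, as a shift and turn from the pose measured when the call began, along the tool's axes at that moment; what a row does not reach only later rows make up. A row lasts 1/10 s, in which the tool goes at most 50 mm and 8.59 degrees, less where a joint would pass 70% of its speed; a pose out of reach is approached as far as the arm can. A call with a number of a shift or a turn outside -1 to 1 is refused whole. A call with a gripper value outside its range is refused whole. "fingers" is the opening, from -1 (shut) to 1 (fully open), set as the call begins (left out, the last holds). The fingers move at their own pace and stop on an object; the grip force is fixed at half the most. Time passes only in rows, so rows that repeat a pose let the fingers close. It gives the time, the measured TCP pose, the force and the opening at its end, in the units of the state.
- sensors.get_obs(): the state, without advancing time (a new reading comes with each control period).
- vision.snapshot(name): name is "side" or "top"; returns a dict with "pixels" (384x512x3 uint8, red, green, blue), "fx", "fy", "cx", "cy" (pixels), "R" (3x3) and "t" (3): a world point X has camera coordinates R X + t. Camera axes: x right, y down, z forward; pixel columns grow to the right and rows downward; lengths in m; the calibration is good to about 2 mm. A picture is of the moment at which its call begins. There is no depth.
- ticket.close_job(): hands the job in, once; it reports no verdict.
The state is a dict: "clock": time; "joint_pos": joint angles; "qvel": joint speeds; "tau": joint torques, N m; "tool_pos": TCP position; "orientation": TCP orientation; "force": force on the tool from outside, world axes, zero at the start; "moment": the same for the moment, N m; "opening": finger opening in m.
Only numpy, scipy, OpenCV 4.12 (cv2) and the standard library are available. Lean on these libraries where they do the work, as an engineer would, in place of code of your own. Each camera call takes 0.05 s, during which the arm holds its last target.

## Working session

There is one attempt and no reset: what is moved stays moved. The work goes in short steps, Python scripts to look and compute and a tool call to move; the robot and the scene stay as the last step left them, time stands still between calls to the robot, and variables do not carry over. Pictures are saved under pics/ and viewed, and the job is handed in when it is done.

Besides the shell and the picture viewer there is one more tool, called after "Call:" in YAML: its name, and indented under it one key for each argument. drive_tool: Moves the arm, as the interface text tells. Shifts and turns lie within -1 to 1; 1 stands for 0.15 m of shift or 60 degrees of turn. Its arguments: {"type":"object","properties":{"moves":{"type":"array"},"fingers":{"type":"number"}},"required":["moves"]}

```bash
mkdir -p pics; cat > h.py <<'E'
import numpy as np, cv2
from plant import sensors, vision, ticket, ctrl
from scipy.spatial.transform import Rotation as Ro
def snap(name,fn):
    s=vision.snapshot(name); cv2.imwrite('pics/'+fn,s['pixels'][:,:,::-1]); np.savez('pics/'+fn+'.npz',**s); return s
def load(fn): return dict(np.load('pics/'+fn+'.npz'))
def proj(s,X):
    X=np.atleast_2d(X); c=X@np.array(s['R']).T+s['t']; return np.c_[s['fx']*c[:,0]/c[:,2]+s['cx'],s['fy']*c[:,1]/c[:,2]+s['cy']]
def at_z(s,u,v,z):
    R=np.array(s['R']);C=-R.T@s['t']; d=R.T@np.array([(u-s['cx'])/s['fx'],(v-s['cy'])/s['fy'],1.]); return C+d*(z-C[2])/d[2]
E
python3 - <<'E'
from h import *
np.set_printoptions(precision=4,suppress=True)
for n in ('side','top'):
    s=snap(n,n+'0.png'); print(n,s['fx'],s['cx'],s['cy'],-np.array(s['R']).T@s['t']);print(np.array(s['R']))
print(sensors.get_obs(),ctrl.tcp_to_grasp)
E
```

```text
side 461.4319395239566 250.5036142217003 183.19161619171481 [0.4269 0.9034 0.6419]
[[-0.9813 -0.1919  0.0119]
 [-0.1052  0.4842 -0.8686]
 [ 0.1609 -0.8537 -0.4953]]
top 387.7806427660108 249.3161065722978 192.2358071557111 [0.4374 0.0118 1.0182]
[[ 0.0023 -0.9994 -0.0342]
 [-0.9876  0.0031 -0.1571]
 [ 0.1571  0.0341 -0.987 ]]
{'clock': 0.1, 'joint_pos': array([-58.9533,  20.5864,   0.6407,  -0.0168, -70.1358, -16.5046]), 'qvel': array([-0.0455, -0.0605,  0.0969,  0.0985, -0.0771, -0.0273]), 'tau': array([ -0.0017, -58.4164,  29.375 ,   7.0155,   0.0102,  -0.0001]), 'tool_pos': array([ 0.1693, -0.653 ,  0.2257]), 'orientation': array([-179.992 ,   -0.0826,  104.5363]), 'force': array([-1.1765,  0.0914, -0.5786]), 'moment': array([ 0.0678, -0.0009, -0.0431]), 'opening': 0.08740524887577748} 0.0188
```

View pics/top0.png

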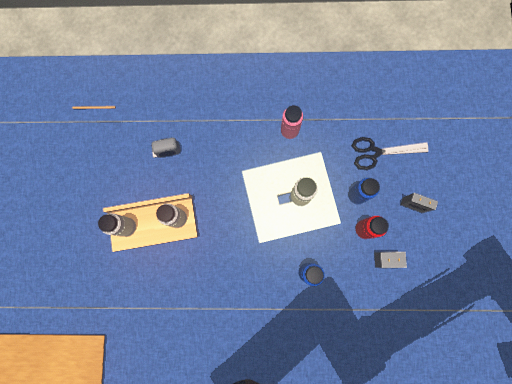

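View pics/side0.png

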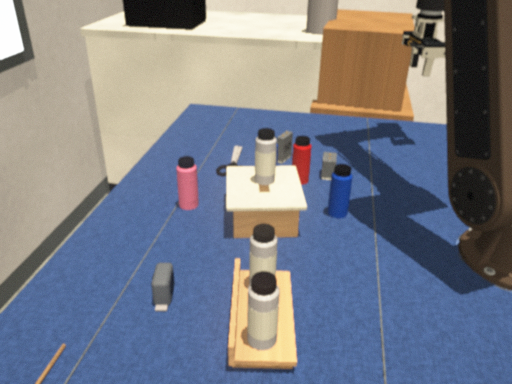

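```bash
python3 - <<'E'
import cv2
t=cv2.imread('pics/top0.png'); s=cv2.imread('pics/side0.png')
a=cv2.resize(t[140:250,230:450],(800,400),interpolation=cv2.INTER_CUBIC); cv2.imwrite('pics/za.png',a)
a=cv2.resize(t[180:260,90:210],(780,520),interpolation=cv2.INTER_CUBIC); cv2.imwrite('pics/zb.png',a)
a=cv2.resize(s[120:240,170:360],(760,480),interpolation=cv2.INTER_CUBIC); cv2.imwrite('pics/zc.png',a)
a=cv2.resize(t[180:280,350:450],(600,600),interpolation=cv2.INTER_CUBIC); cv2.imwrite('pics/zd.png',a)
E
```

```text
(no output)
```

View pics/za.png

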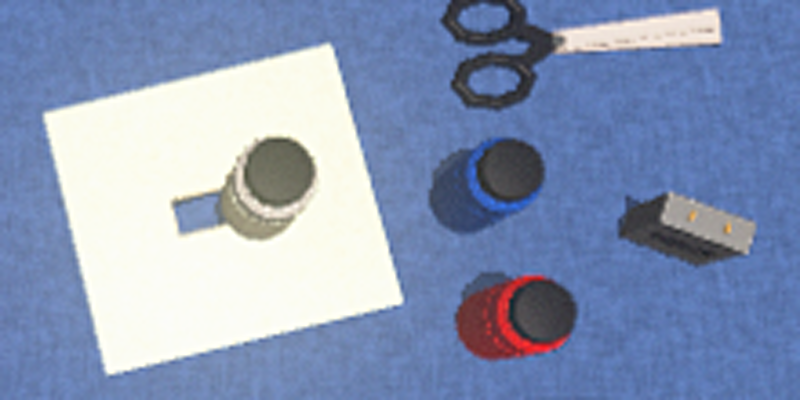

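View pics/zb.png

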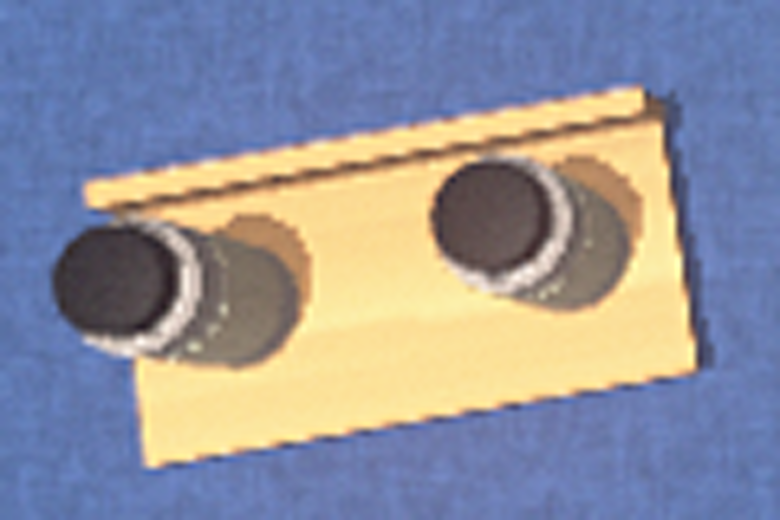

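View pics/zc.png

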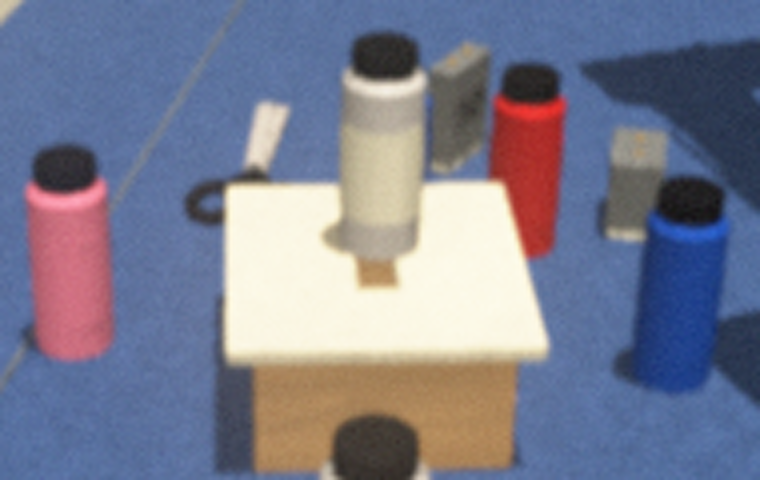

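View pics/zd.png

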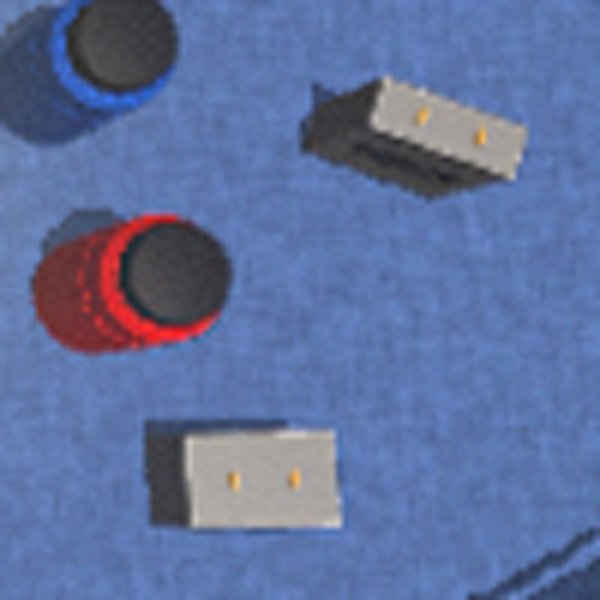

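```bash
cat > fit.py <<'E'
from h import *
from scipy.optimize import least_squares
np.set_printoptions(precision=4,suppress=True)
T=load('top0.png');S=load('side0.png')
def un(p,sc,off): return (np.array(p,float)+.5)/sc-.5+np.array(off)
za=lambda p:un(p,800/220,(230,140)); zb=lambda p:un(p,6.5,(90,180)); zc=lambda p:un(p,4,(170,120)); zd=lambda p:un(p,6,(350,180))
def fit(obs,x0):
    # obs: (cam,local xyz,pixel)
    def P(q,l):
        c,s=np.cos(q[2]),np.sin(q[2]); return np.array([q[0]+c*l[0]-s*l[1],q[1]+s*l[0]+c*l[1],l[2]])
    f=lambda q:np.concatenate([proj(cam,P(q,l))[0]-p for cam,l,p in obs])
    r=least_squares(f,x0,loss='soft_l1'); return r.x,f(r.x).reshape(-1,2)
if __name__=='__main__':
    a,b,z=.09,.1,.086
    tp=[(T,(a,b,z),za((44,113))),(T,(a,-b,z),za((331,44))),(T,(-a,-b,z),za((403,303))),(T,(-a,b,z),za((107,375)))]
    sp=[(S,(a,-b,z),zc((226,184))),(S,(-a,-b,z),zc((505,183))),(S,(-a,b,z),zc((547,351))),(S,(a,b,z),zc((225,354)))]
    for o in (tp,sp,tp+sp):
        q,r=fit(o,[.45,-.1,.2]);print('panel',q,np.degrees(q[2]));
    print(r)
    m=at_z(T,*za((175,218.5)),.086);m2=at_z(S,*zc((378,287)),.086)
    c,s=np.cos(q[2]),np.sin(q[2])
    for k in(m,m2):
        d=k[:2]-q[:2];print('opening +y end local',c*d[0]+s*d[1],-s*d[0]+c*d[1])
    sh=[(T,(-.055,-.11,.03),zb((697,371))),(T,(-.055,.11,.03),zb((147,467))),(T,(.055,.11,.06),zb((83,184))),(T,(.055,-.11,.06),zb((643,87))),(T,(.045,-.11,.03),zb((663,121)))]
    q,r=fit(sh,[.43,.33,.2]);print('shelf',q,np.degrees(q[2]));print(r)
    for n,p,h in(('L',zb((115,279)),.162),('R',zb((492,216)),.162),('can',za((280,171)),.218)):print(n,at_z(T,*p,h))
    L=at_z(T,*zb((115,279)),.162);R=at_z(T,*zb((492,216)),.162);d=L-R;print((L+R)/2,np.linalg.norm(d),np.degrees(np.arctan2(-d[0],d[1])))
    a,b,z=.011,.03,.084
    for w in (1,):
      sl=[(T,(a,b,z),zd((388,77))),(T,(a,-b,z),zd((527,124))),(T,(-a,-b,z),zd((515,181))),(T,(-a,b,z),zd((371,127))),(T,(-a+.0015,b-.0015,0),zd((302,151))),(T,(-a+.0015,-b+.0015,0),zd((432,198)))]
      q,r=fit(sl,[.4,-.4,-.2]);print('slim',q,np.degrees(q[2]));print(r)
E
python3 fit.py
python3 - <<'E'
import cv2
s=cv2.imread('pics/side0.png')
a=cv2.resize(s[120:180,265:345],(800,600),interpolation=cv2.INTER_CUBIC); cv2.imwrite('pics/ze.png',a)
a=cv2.resize(s[215:375,215:315],(500,800)[::1],interpolation=cv2.INTER_CUBIC)[:600]; cv2.imwrite('pics/zf.png',cv2.resize(s[215:375,215:315],(375,600),interpolation=cv2.INTER_CUBIC))
E
```

```text
panel [ 0.575  -0.0554  0.2369] 13.5747599221669
panel [ 0.575  -0.0522  0.2299] 13.170791494041337
panel [ 0.5752 -0.0548  0.2341] 13.413013996182515
[[-0.187  -0.0696]
 [-0.0488  0.0564]
 [-0.3012 -0.0188]
 [-0.4243 -0.3305]
 [ 0.4286  0.1398]
 [-0.4637 -0.1916]
 [ 0.2311 -1.0069]
 [ 0.3161 -0.7776]]
opening +y end local -0.0008942723867481394 0.03099127621912832
opening +y end local 0.0008943509437448118 0.03229735712592592
shelf [0.5158 0.297  0.1723] 9.869490237727074
[[ 0.1384 -0.0064]
 [-0.1116  0.0177]
 [ 0.2736 -0.0316]
 [ 0.0095 -0.1488]
 [-0.322   0.1808]]
L [0.506  0.3593 0.162 ]
R [0.5277 0.2293 0.162 ]
can [ 0.5761 -0.08    0.218 ]
[0.5169 0.2943 0.162 ] 0.13181595956641007 9.435779225742886
slim [ 0.5639 -0.3763 -0.355 ] -20.33762397328719
[[-0.3229 -0.1149]
 [ 0.9192  0.5895]
 [ 0.3031 -0.3283]
 [-0.1692  0.0587]
 [-0.099   0.0708]
 [-0.4931 -0.2363]]
```

View pics/ze.png

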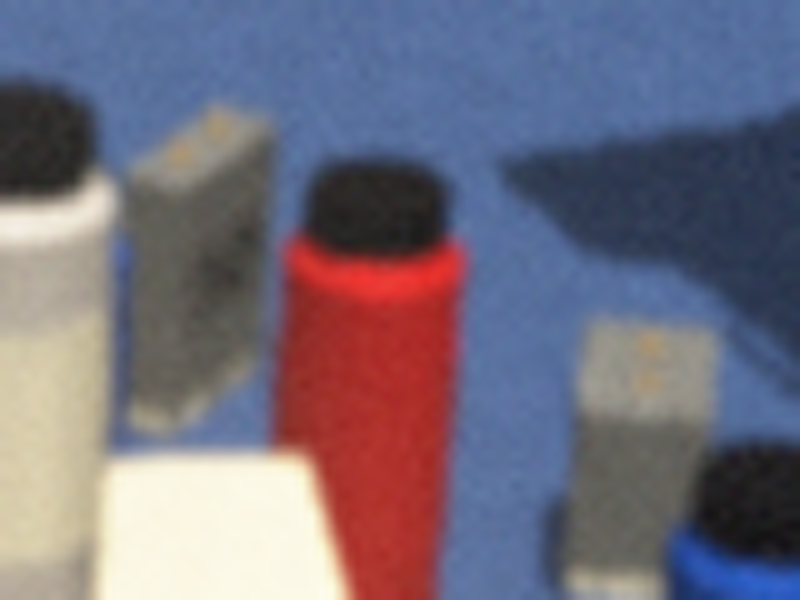

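View pics/zf.png

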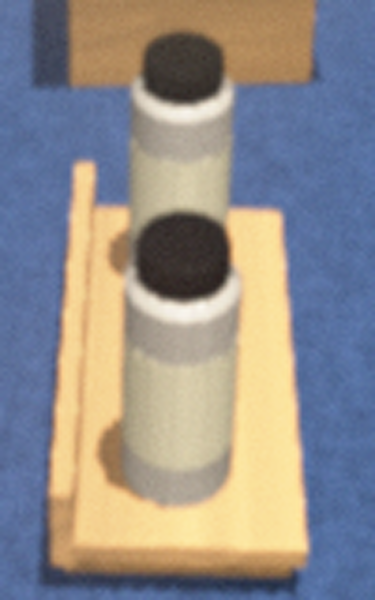

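```bash
python3 - <<'E'
from fit import *
q0=np.array([.5639,-.3763]);
for n,p,h in(('red',zd((176,273)),.132),('blue',zd((121,42)),.132),('thick',zd((262,480)),.06)):
    X=at_z(T,*p,h)
    y=np.radians(-20.3);c,s=np.cos(y),np.sin(y);d=X[:2]-q0
    print(n,X,'in lamp frame',c*d[0]+s*d[1],-s*d[0]+c*d[1])
print('can side',at_z(S,*zc((386,47)),.218), 'top',at_z(T,*za((280,171)),.218))
ze=lambda p:un(p,10,(265,120)); zf=lambda p:un(p,3.75,(215,215))
a,b,z=.011,.03,.084
sl=[(S,(-a,b,z),ze((180,195))),(S,(a,b,z),ze((130,172))),(S,(-a,-b,z),ze((272,128))),(S,(a,-b,z),ze((220,100)))]
q,r=fit(sl,[.56,-.37,-.35]);print('slim side',q,np.degrees(q[2]));print(r)
print('shelf cans side',at_z(S,*zf((181,232)),.162),at_z(S,*zf((183,55)),.162))
sh=[(S,(-.055,.11,.03),zf((306,552))),(S,(-.055,-.11,.03),zf((281,209)))]
q,r=fit(sh,[.51,.29,.17]);print('shelf side',q,r)
E
```

```text
red [ 0.5024 -0.2506  0.132 ] in lamp frame -0.10133734318634413 0.09655543094522412
blue [ 0.5907 -0.2341  0.132 ] in lamp frame -0.024206074444708767 0.14261271228635203
thick [ 0.4247 -0.3019  0.06  ] in lamp frame -0.1563685466045613 0.02147754481624565
can side [ 0.5757 -0.0721  0.218 ] top [ 0.5761 -0.08    0.218 ]
slim side [ 0.5647 -0.3703 -0.3704] -21.22338900961984
[[ 0.4879 -0.4124]
 [-1.0218  0.1892]
 [ 0.8024 -0.4634]
 [-0.3714  0.7397]]
shelf cans side [0.508  0.3589 0.162 ] [0.5283 0.2347 0.162 ]
shelf side [0.5165 0.2988 0.1681] [[ 0.0065 -0.2319]
 [-0.0092  0.3835]]
```

```bash
cat > go.py <<'E'
import sys
from h import *
np.set_printoptions(precision=4,suppress=True)
x,y,z,yaw=map(float,sys.argv[1:5])
o=sensors.get_obs(); R0=Ro.from_euler('xyz',o['orientation'],degrees=True)
Rt=Ro.from_euler('xyz',[180,0,yaw],degrees=True)
print('t',o['clock'],'pos',o['tool_pos'],o['orientation'],'F',o['force'],'M',o['moment'],'open',o['opening'],'j',o['joint_pos'])
d=R0.inv().apply(np.array([x,y,z])-o['tool_pos'])/.15
r=np.degrees((R0.inv()*Rt).as_rotvec())/60
print('shift',d,'turn',r,'mm',np.linalg.norm(d)*150,'rows',max(np.linalg.norm(d)*3,np.linalg.norm(r)*60/8.59))
E
python3 go.py .576 -.078 .28 189.6
```

```text
t 0.1 pos [ 0.1693 -0.653   0.2257] [-179.992    -0.0826  104.5363] F [-1.1765  0.0914 -0.5786] M [ 0.0678 -0.0009 -0.0431] open 0.08740524887577748 j [-58.9533  20.5864   0.6407  -0.0168 -70.1358 -16.5046]
shift [ 3.0305  3.5864 -0.3578] turn [ 0.0009 -0.0012 -1.4177] mm 706.3504430504743 rows 14.127008861009486
```

Call:
drive_tool:
  moves:
    - [0.2,0.24,-0.36,0,0,0]
    - [0.43,0.5,-0.36,0,0,-0.14]
    - [0.65,0.75,-0.36,0,0,-0.28]
    - [0.84,1,-0.36,0,0,-0.42]
    - [0.84,1,-0.36,0,0,-0.5]
  fingers: 1

```text
clock: 0.6
tool_pos: [0.2848, -0.4904, 0.2804]
orientation: [179.9, -0.0, 135.0]
force: [0.1, -0.7, 0.6]
opening: 0.0877
```

```bash
python3 go.py .576 -.078 .28 189.6
```

```text
t 0.6 pos [ 0.2848 -0.4904  0.2804] [179.9127  -0.0283 135.    ] F [ 0.1155 -0.7154  0.6109] M [-0.0725  0.0494  0.0045] open 0.08767095079544272 j [-40.149    8.6528  -8.2529  -0.0934 -73.1152  -4.8239]
shift [0.571  3.3168 0.008 ] turn [ 0.0016  0.0003 -0.91  ] mm 504.8391217836154 rows 10.096782435672308
```

Call:
drive_tool:
  moves:
    - [0.05,0.33,0,0,0,-0.14]
    - [0.1,0.66,0,0,0,-0.28]
    - [0.17,1,0,0,0,-0.42]
    - [0.17,1,0,0,0,-0.56]
    - [0.17,1,0,0,0,-0.7]
    - [0.17,1,0,0,0,-0.8]

```text
clock: 1.2
tool_pos: [0.3732, -0.3654, 0.2805]
orientation: [179.9, 0.0, -176.6]
force: [-0.2, -0.0, 1.1]
opening: 0.088
```

```bash
python3 go.py .576 -.078 .28 189.6
```

```text
t 1.2 pos [ 0.3732 -0.3654  0.2805] [ 179.9016    0.0334 -176.5671] F [-0.1822 -0.0429  1.0529] M [0.0287 0.1721 0.0212] open 0.08803118412495207 j [-22.9285   4.2168 -13.35    -0.108  -72.447   26.394 ]
shift [-1.4645  1.8313  0.0071] turn [ 0.0016  0.0006 -0.1028] mm 351.7407534664476 rows 7.0348150693289515
```

Call:
drive_tool:
  moves:
    - [-0.25,0.25,0,0,0,-0.05]
    - [-0.5,0.5,0,0,0,-0.1]
    - [-0.75,0.75,0,0,0,-0.1]
    - [-0.9,1,0,0,0,-0.1]
    - [-0.9,1,0,0,0,-0.1]

```text
clock: 1.7
tool_pos: [0.5011, -0.2037, 0.2801]
orientation: [179.9, 0.0, -170.3]
force: [0.3, 0.1, 0.4]
opening: 0.0874
```

```bash
python3 go.py .576 -.078 .28 189.6
```

```text
t 1.7 pos [ 0.5011 -0.2037  0.2801] [ 179.8647    0.0199 -170.3328] F [0.3404 0.0687 0.4413] M [-0.0064  0.1248  0.0357] open 0.08744123644157968 j [ -1.456    6.0931 -11.2774  -0.1431 -72.6361  11.1659]
shift [-0.6329  0.7422  0.0026] turn [0.0023 0.0003 0.0011] mm 146.31363703889883 rows 2.9262727407779767
```

Call:
drive_tool:
  moves:
    - [-0.22,0.25,0,0,0,0]
    - [-0.44,0.5,0,0,0,0]
    - [-0.63,0.74,0,0,0,0]
    - [-0.63,0.74,0,0,0,0]
    - [-0.63,0.74,0,0,0,0]

```text
clock: 2.2
tool_pos: [0.5757, -0.0774, 0.2796]
orientation: [179.9, -0.1, -170.2]
force: [-0.7, -0.7, -0.7]
opening: 0.0876
```

```bash
python3 - <<'E'
from h import *
t=snap('top','top1.png');s=snap('side','side1.png')
p=sensors.get_obs()['tool_pos'];print(p,proj(t,p),proj(s,p))
a=np.hstack([cv2.resize(i['pixels'][:,:,::-1][r0:r0+120,c0:c0+120],(400,400),interpolation=cv2.INTER_CUBIC) for i,r0,c0 in((t,130,240),(s,60,200))]);cv2.imwrite('pics/g1.png',a)
E
```

```text
[ 0.57514524 -0.0789084   0.28013791] [[309.67177542 181.63067815]] [[267.64446231 104.7895231 ]]
```

View pics/g1.png

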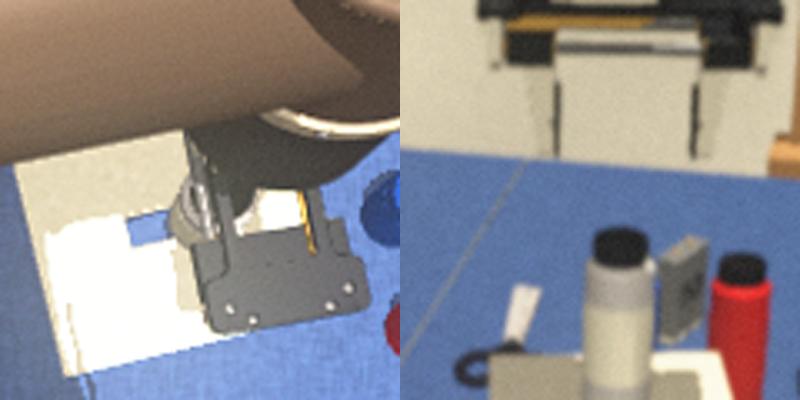

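Call:
drive_tool:
  moves:
    - [0,0,0.25,0,0,0]
    - [0,0,0.5,0,0,0]
    - [0,0,0.7,0,0,0]
    - [0,0,0.8,0,0,0]
    - [0,0,0.8,0,0,0]
    - [0,0,0.8,0,0,0]

```text
clock: 2.9
tool_pos: [0.5751, -0.0797, 0.1609]
orientation: [179.9, 0.0, -170.4]
force: [-0.6, -0.7, 0.6]
opening: 0.0878
```

```bash
python3 go.py .576 -.078 .159 189.6; python3 - <<'E'
from h import *
s=snap('side','side2.png')
p=sensors.get_obs()['tool_pos'];print(p,proj(s,p))
cv2.imwrite('pics/g2.png',cv2.resize(s['pixels'][:,:,::-1][70:220,190:340],(600,600),interpolation=cv2.INTER_CUBIC))
E
```

```text
t 2.9 pos [ 0.5751 -0.0797  0.1609] [ 179.8888    0.0063 -170.4134] F [-0.5514 -0.66    0.5767] M [0.0136 0.0612 0.0342] open 0.08782270127677147 j [ 11.3197  14.6938 -16.6809  -0.13   -58.6158  -1.6655]
shift [-0.0079  0.0104  0.013 ] turn [ 0.0019  0.0001 -0.0002] mm 2.7662846038731406 rows 0.05532569207746281
[ 0.57556692 -0.07945319  0.1615242 ] [[266.00214823 152.06700843]]
```

View pics/g2.png

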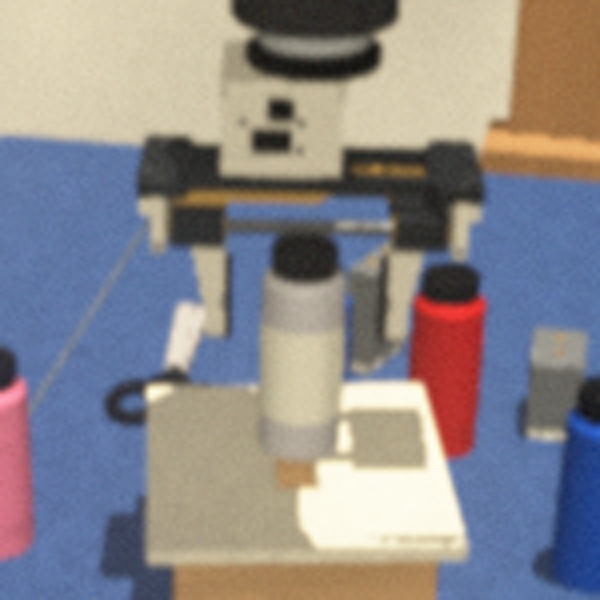

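Call:
drive_tool:
  moves:
    - [-0.02,0.01,0.013,0,0,0]
    - [-0.02,0.01,0.013,0,0,0]

```text
clock: 3.15
tool_pos: [0.5792, -0.0774, 0.1607]
orientation: [179.9, 0.2, -170.4]
force: [0.3, -0.0, -0.3]
opening: 0.0881
```

Call:
drive_tool:
  moves:
    - [0,0,0,0,0,0]
    - [0,0,0,0,0,0]
    - [0,0,0,0,0,0]
    - [0,0,0,0,0,0]
    - [0,0,0,0,0,0]
    - [0,0,0,0,0,0]
    - [0,0,0,0,0,0]
  fingers: -1

```text
clock: 3.85
tool_pos: [0.579, -0.0775, 0.1606]
orientation: [179.9, 0.2, -170.4]
force: [-1.2, -0.6, -0.4]
opening: 0.0495
```

```bash
python3 go.py .576 -.078 .159 189.6
```

```text
t 3.85 pos [ 0.579  -0.0775  0.1606] [ 179.8908    0.1781 -170.4024] F [-1.2496 -0.6399 -0.3969] M [-0.0151  0.3557 -0.0129] open 0.04950963221994507 j [ 11.4786  14.9331 -16.4098  -0.1212 -58.4756  -1.8177]
shift [ 0.0201 -0.0003  0.0103] turn [ 0.0018  0.003  -0.    ] mm 3.381270614212775 rows 0.0676254122842555
```

Call:
drive_tool:
  moves:
    - [0,0,-0.2,0,0,0]
    - [0,0,-0.5,0,0,0]
    - [0,0,-0.8,0,0,0]
    - [0,0,-0.8,0,0,0]
    - [0,0,-0.8,0,0,0]

```text
clock: 4.35
tool_pos: [0.5789, -0.0775, 0.2813]
orientation: [179.9, 0.3, -170.4]
force: [-1.7, 0.2, -4.0]
opening: 0.0493
```

```bash
python3 go.py .517 .296 .28 189.7; python3 - <<'E'
from h import *
s=snap('side','side3.png');t=snap('top','top3.png')
E
```

```text
t 4.35 pos [ 0.5789 -0.0775  0.2813] [ 179.8534    0.3041 -170.4138] F [-1.7236  0.1594 -4.0026] M [ 0.0654  0.2335 -0.02  ] open 0.04926277723114088 j [ 11.4558  10.0933  -6.3621  -0.1427 -73.236   -1.8285]
shift [-0.0079  2.5237  0.015 ] turn [ 0.0024  0.0051 -0.0019] mm 378.5627809579897 rows 7.571255619159794
```

View pics/side3.png

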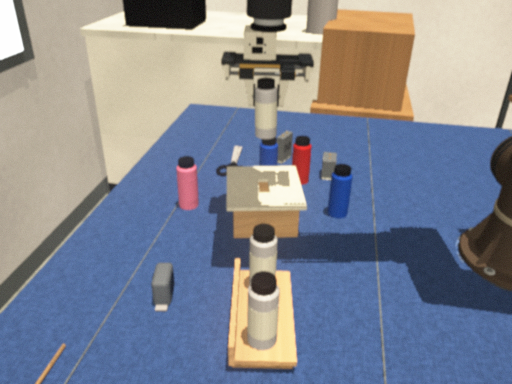

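View pics/top3.png

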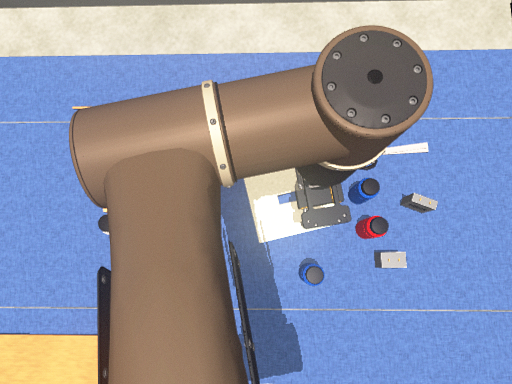

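Call:
drive_tool:
  moves:
    - [0,0.25,0,0,0,0]
    - [0,0.5,0,0,0,0]
    - [0,0.75,0,0,0,0]
    - [0,1,0,0,0,0]

```text
clock: 4.85
tool_pos: [0.5516, 0.0713, 0.2774]
orientation: [179.9, -0.1, -170.4]
force: [0.4, 0.9, -2.5]
opening: 0.0496
```

Call:
drive_tool:
  moves:
    - [0,0.28,0,0,0,0]
    - [0,0.55,0,0,0,0]
    - [0,0.8,0,0,0,0]
    - [0,1,0,0,0,0]

```text
clock: 5.25
tool_pos: [0.5255, 0.2208, 0.2757]
orientation: [180.0, -0.3, -170.4]
force: [1.2, -0.3, -2.3]
opening: 0.0493
```

```bash
python3 go.py .517 .296 .28 189.7
```

```text
t 5.25 pos [0.5255 0.2208 0.2757] [ 179.9583   -0.2977 -170.399 ] F [ 1.2046 -0.331  -2.2503] M [-0.0099 -0.0582 -0.02  ] open 0.04933520309567883 j [ 42.3221   9.2205  -8.1226  -0.205  -72.8849 -32.6605]
shift [-0.0278  0.5034 -0.0282] turn [ 0.0007 -0.005  -0.0017] mm 75.74618968512259 rows 1.5149237937024518
```

Call:
drive_tool:
  moves:
    - [-0.01,0.25,-0.02,0,0,0]
    - [-0.028,0.45,-0.02,0,0,0]
    - [-0.028,0.503,-0.028,0,-0.005,0]
    - [-0.028,0.503,-0.028,0,-0.005,0]
    - [-0.028,0.503,-0.028,0,-0.005,0]

```text
clock: 5.75
tool_pos: [0.5167, 0.2951, 0.2789]
orientation: [-180.0, -0.1, -170.4]
force: [0.5, 0.9, -1.3]
opening: 0.0493
```

```bash
python3 go.py .517 .296 .104 189.7; python3 - <<'E'
from h import *
s=snap('side','side4.png');t=snap('top','top4.png')
p=sensors.get_obs()['tool_pos'];print(p,proj(s,p),proj(t,p))
a=s['pixels'][:,:,::-1]
cv2.imwrite('pics/g4.png',cv2.resize(a[130:380,180:340],(384*1,600),interpolation=cv2.INTER_CUBIC))
E
```

```text
t 5.75 pos [0.5167 0.2951 0.2789] [-179.9678   -0.0975 -170.3924] F [ 0.536   0.9135 -1.3071] M [-0.0102  0.1563 -0.0318] open 0.04934818665999632 j [ 48.5151  11.4498  -5.0119  -0.0377 -73.6343 -38.8968]
shift [-0.0051  0.006   1.1659] turn [-0.0005 -0.0016 -0.0015] mm 174.89576612976424 rows 3.497915322595285
[0.51704306 0.29479521 0.27958831] [[266.02536842 190.01845132]] [[116.46718241 211.95151597]]
```

View pics/g4.png

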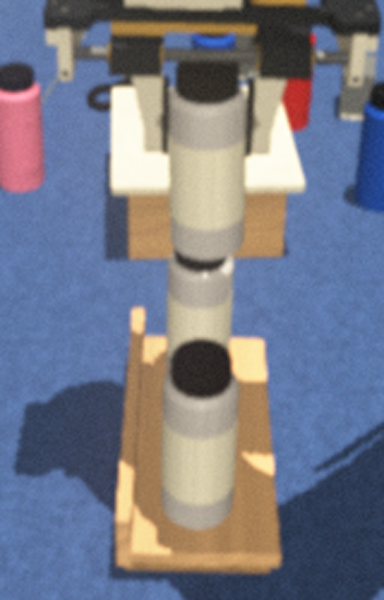

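View pics/top4.png

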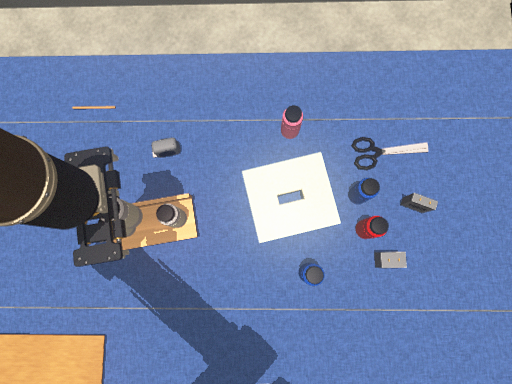

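```bash
cat > can.py <<'E'
from h import *
th=np.linspace(0,2*np.pi,73)
def mask(s,x,y,zb,sc=1):
    m=np.zeros((384*8,512*8),np.uint8)
    for h0,h1,r in((0,.111,.025),(.115,.132,.02)):
        P=np.vstack([np.c_[x+r*np.cos(th),y+r*np.sin(th),0*th+zb+h] for h in(h0,h1)])
        q=(proj(s,P)+.5)*8
        cv2.fillConvexPoly(m,cv2.convexHull(q.astype(np.float32)).astype(np.int32),255)
    return m
def overlay(s,cans,fn,box,W):
    u0,v0,u1,v1=box;k=W/(u1-u0)
    a=cv2.resize(np.ascontiguousarray(s['pixels'][v0:v1,u0:u1,::-1]),None,fx=k,fy=k,interpolation=cv2.INTER_CUBIC)
    for c in cans:
        m=mask(s,*c)[v0*8:v1*8,u0*8:u1*8]; m=cv2.resize(m,(a.shape[1],a.shape[0]))
        cs,_=cv2.findContours((m>127).astype(np.uint8),cv2.RETR_EXTERNAL,cv2.CHAIN_APPROX_NONE); cv2.drawContours(a,cs,-1,(0,0,255),1)
    cv2.imwrite('pics/'+fn,a)
E
python3 - <<'E'
from can import *
p=[.517,.2949,.2792]
s=load('side4.png')
overlay(s,[(p[0],p[1],p[2]-.0746),(.507,.3595,.03),(.5277,.231,.03)],'o4s.png',(220,150,310,370),240)
t=load('top4.png');t0=load('top0.png')
overlay(t0,[(.507,.3595,.03),(.5277,.231,.03)],'o4t.png',(90,180,210,260),600)
s0=load('side0.png')
overlay(s0,[(.579,-.0775,.086)],'o4c.png',(220,110,310,200),400)
overlay(t0,[(.579,-.0775,.086)],'o4d.png',(270,150,340,220),400)
E
cd pics; python3 -c "
import cv2,numpy as np
a=[cv2.imread(f) for f in('o4c.png','o4d.png')];cv2.imwrite('o4cd.png',np.hstack(a))"
```

```text
(no output)
```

View pics/o4s.png

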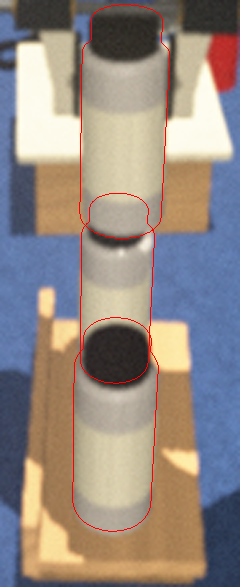

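View pics/o4t.png

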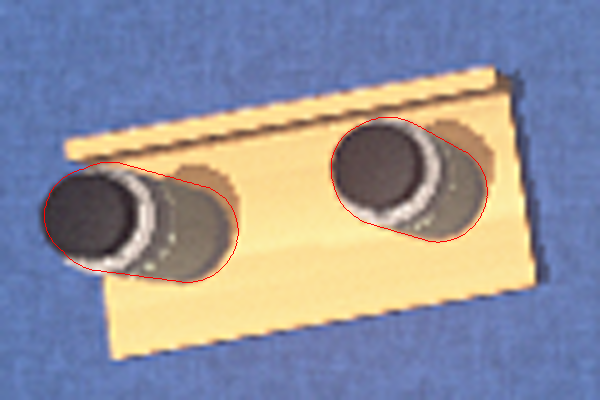

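View pics/o4cd.png

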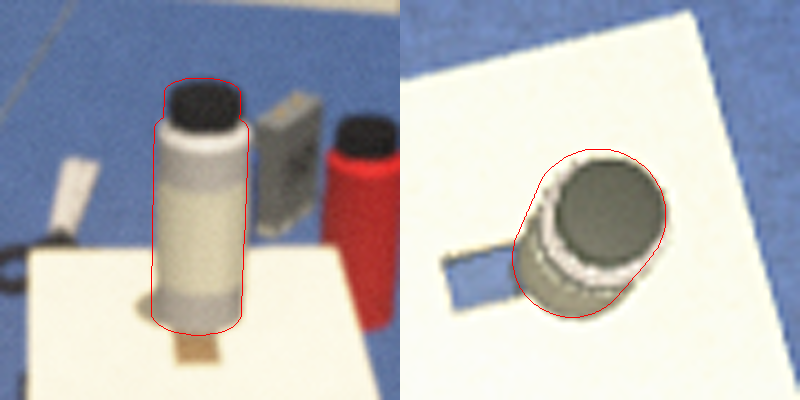

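Call:
drive_tool:
  moves:
    - [0,0,0.25,0,0,0]
    - [0,0.002,0.5,0,0,0]
    - [0,0.003,0.75,0,0,0]
    - [0,0.003,0.9,0,0,0]
    - [0,0.003,1,0,0,0]
    - [0,0.003,1,0,0,0]
    - [0,0.003,1,0,0,0]

```text
clock: 6.55
tool_pos: [0.5174, 0.2946, 0.1301]
orientation: [-180.0, -0.0, -170.5]
force: [0.4, -0.9, -1.6]
opening: 0.0494
```

```bash
python3 go.py .517 .2955 .1055 189.7; python3 - <<'E'
from can import *
s=snap('side','side5.png')
p=sensors.get_obs()['tool_pos'];
overlay(s,[(p[0],p[1],p[2]-.0746),(.507,.3595,.03),(.5277,.231,.03)],'o5.png',(200,180,320,370),360)
E
```

```text
t 6.55 pos [0.5174 0.2946 0.1301] [-179.9995   -0.0228 -170.4984] F [ 0.4064 -0.9333 -1.5864] M [0.0595 0.0517 0.    ] open 0.04940041248347341 j [ 48.44    17.6663 -17.0153  -0.0169 -55.3364 -38.9287]
shift [0.0014 0.0065 0.1643] turn [-0.     -0.0004 -0.0033] mm 24.665889542082986 rows 0.4933177908416597
```

View pics/o5.png

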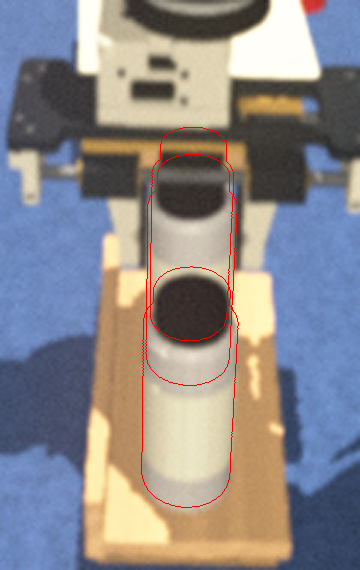

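Call:
drive_tool:
  moves:
    - [0,0.006,0.06,0,0,0]
    - [0,0.006,0.12,0,0,0]
    - [0,0.006,0.16,0,0,0]
    - [0,0.006,0.165,0,0,0]
    - [0,0.006,0.165,0,0,0]

```text
clock: 7.1
tool_pos: [0.5174, 0.2959, 0.1057]
orientation: [180.0, 0.0, -170.5]
force: [-0.4, -1.0, -1.4]
opening: 0.0493
```

```bash
python3 go.py .517 .2955 .1045 189.7
```

```text
t 7.1 pos [0.5174 0.2959 0.1057] [ 179.9837    0.0114 -170.4727] F [-0.4459 -0.9564 -1.3544] M [ 0.0794  0.025  -0.0505] open 0.049344247609929254 j [ 48.5345  19.1478 -18.5333  -0.0069 -52.2998 -39.003 ]
shift [ 0.003  -0.0023  0.0078] turn [ 0.0003  0.0002 -0.0029] mm 1.305689886573262 rows 0.026113797731465237
```

Call:
drive_tool:
  moves:
    - [0,0,0.007,0,0,0]
    - [0,0,0.011,0,0,0]
    - [0,0,0.011,0,0,0]

```text
clock: 7.4
tool_pos: [0.5176, 0.2961, 0.1045]
orientation: [180.0, 0.0, -170.5]
force: [-1.2, -0.1, 1.0]
opening: 0.0496
```

Call:
drive_tool:
  moves:
    - [0,0,0,0,0,0]
    - [0,0,0,0,0,0]
    - [0,0,0,0,0,0]
    - [0,0,0,0,0,0]
    - [0,0,0,0,0,0]
    - [0,0,0,0,0,0]
  fingers: 1

```text
clock: 8.0
tool_pos: [0.5176, 0.2961, 0.1045]
orientation: [180.0, 0.0, -170.5]
force: [-0.5, -0.3, -0.8]
opening: 0.0868
```

Call:
drive_tool:
  moves:
    - [0,0,-0.15,0,0,0]
    - [0,0,-0.4,0,0,0]
    - [0,0,-0.7,0,0,0]
    - [0,0,-1,0,0,0]
    - [0,0,-1,0,0,0]

```text
clock: 8.5
tool_pos: [0.5202, 0.2977, 0.2619]
orientation: [179.7, 0.6, -170.4]
force: [0.8, -0.2, -0.2]
opening: 0.088
```

```bash
python3 go.py .565 -.374 .24 159.3; python3 - <<'E'
from can import *
s=snap('side','side6.png')
overlay(s,[(.5175,.296,.03),(.507,.3595,.03),(.5277,.231,.03)],'o6.png',(200,180,320,370),360)
E
```

```text
t 8.5 pos [0.5202 0.2977 0.2619] [ 179.6715    0.6293 -170.4192] F [ 0.7884 -0.1846 -0.1745] M [ 0.1023  0.0864 -0.0037] open 0.08797027739334323 j [ 48.5367  11.849   -6.7874   0.1485 -70.6678 -39.0024]
shift [ 0.4526 -4.466   0.1154] turn [0.0081 0.0088 0.5047] mm 673.5607906248144 rows 13.47121581249629
```

View pics/o6.png

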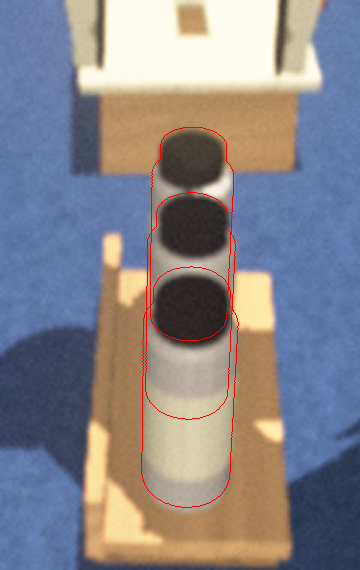

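Call:
drive_tool:
  moves:
    - [0.03,-0.28,0,0,0,0]
    - [0.05,-0.58,0,0,0,0.1]
    - [0.08,-0.88,0,0,0,0.2]
    - [0.1,-1,0,0,0,0.3]

```text
clock: 8.95
tool_pos: [0.5281, 0.1435, 0.2565]
orientation: [179.7, 0.2, 171.2]
force: [-0.3, 1.1, 0.6]
opening: 0.0877
```

```bash
python3 go.py .565 -.374 .24 159.3;  python3 - <<'E'
from can import *
s=snap('top','top6.png')
overlay(s,[(.5175,.296,.03),(.507,.3595,.03),(.5277,.231,.03)],'o6t.png',(90,180,210,260),600)
E
```

```text
t 8.95 pos [0.5281 0.1435 0.2565] [179.7088   0.1972 171.2035] F [-0.2518  1.0976  0.6077] M [ 0.0929  0.0761 -0.0334] open 0.08766905470033148 j [ 35.6665   7.2329 -13.0693  -0.0745 -69.3532 -44.4364]
shift [-0.7702 -3.3724  0.0954] turn [0.0052 0.0028 0.1984] mm 519.0802169828634 rows 10.381604339657267
```

View pics/o6t.png

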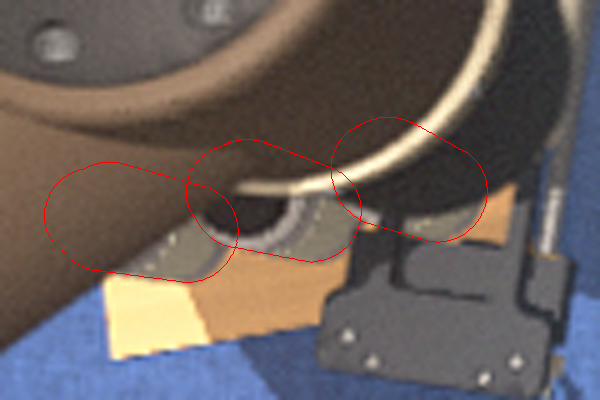

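Call:
drive_tool:
  moves:
    - [-0.07,-0.28,0,0,0,0.1]
    - [-0.13,-0.58,0,0,0,0.2]
    - [-0.2,-0.88,0,0,0,0.2]
    - [-0.23,-1,0,0,0,0.2]

```text
clock: 9.4
tool_pos: [0.5372, -0.0139, 0.2549]
orientation: [179.7, 0.0, 158.7]
force: [0.9, 0.7, 0.4]
opening: 0.0874
```

```bash
python3 go.py .565 -.374 .24 159.3
```

```text
t 9.4 pos [ 0.5372 -0.0139  0.2549] [179.7464   0.0445 158.7023] F [0.9365 0.7471 0.4033] M [ 0.0743  0.0861 -0.0624] open 0.08741244627104933 j [ 19.3049   6.4238 -14.1799  -0.175  -69.1976 -40.5407]
shift [-1.0447 -2.1696  0.0905] turn [ 0.0042  0.0008 -0.01  ] mm 361.46361049117917 rows 7.229272209823584
```

Call:
drive_tool:
  moves:
    - [-0.13,-0.28,0,0,0,0]
    - [-0.28,-0.58,0,0,0,-0.01]
    - [-0.42,-0.88,0,0,0,-0.01]
    - [-0.48,-1,0,0,0,-0.01]

```text
clock: 9.8
tool_pos: [0.5491, -0.183, 0.2528]
orientation: [179.8, -0.1, 159.2]
force: [-0.9, 1.4, -0.6]
opening: 0.0876
```

Call:
drive_tool:
  moves:
    - [-0.13,-0.28,0,0,0,0]
    - [-0.28,-0.58,0,0,0,0]
    - [-0.42,-0.88,0,0,0,0]
    - [-0.48,-1,0,0,0,0]

```text
clock: 10.2
tool_pos: [0.5623, -0.3522, 0.2499]
orientation: [179.8, -0.2, 159.1]
force: [-0.3, 0.9, 0.5]
opening: 0.0876
```

```bash
python3 go.py .565 -.374 .24 159.3
```

```text
t 10.2 pos [ 0.5623 -0.3522  0.2499] [179.8295  -0.2311 159.0757] F [-0.3034  0.8725  0.4992] M [ 0.0308  0.0001 -0.0299] open 0.08757290836962185 j [-15.3737  18.9171   1.4257  -0.2011 -72.7222  -5.4908]
shift [-0.0687 -0.1295  0.0653] turn [ 0.0028 -0.0038 -0.0037] mm 24.06902325019352 rows 0.4813804650038704
```

Call:
drive_tool:
  moves:
    - [-0.07,-0.13,0.2,0,0,0]
    - [-0.07,-0.13,0.4,0,0,0]
    - [-0.07,-0.13,0.7,0,0,0]
    - [-0.07,-0.13,0.75,0,0,0]
    - [-0.07,-0.13,0.75,0,0,0]

```text
clock: 10.7
tool_pos: [0.5638, -0.3732, 0.1353]
orientation: [179.9, -0.5, 159.1]
force: [0.2, -0.4, 0.2]
opening: 0.0876
```

```bash
python3 go.py .565 -.374 .048 159.3; python3 - <<'E'
from h import *
t=snap('top','top7.png');s=snap('side','side7.png')
p=sensors.get_obs()['tool_pos'];print(p,proj(t,p),proj(s,p))
a=np.hstack([cv2.resize(i['pixels'][:,:,::-1][r0:r0+80,c0:c0+80],(400,400),interpolation=cv2.INTER_CUBIC) for i,r0,c0 in((t,160,380),(s,100,250))]);cv2.imwrite('pics/g7.png',a)
E
```

```text
t 10.7 pos [ 0.5638 -0.3732  0.1353] [179.8517  -0.4964 159.0996] F [ 0.1947 -0.3871  0.1832] M [-0.0044 -0.0506  0.0156] open 0.08762988534434701 j [-17.1298  24.6325  -5.3554  -0.2075 -60.4978  -3.6683]
shift [-0.0143 -0.0035  0.582 ] turn [ 0.0025 -0.0083 -0.0034] mm 87.32309750937785 rows 1.7464619501875571
[ 0.56595292 -0.37406325  0.13906478] [[433.76231925 196.62305417]] [[285.28889931 116.65558006]]
```

View pics/g7.png

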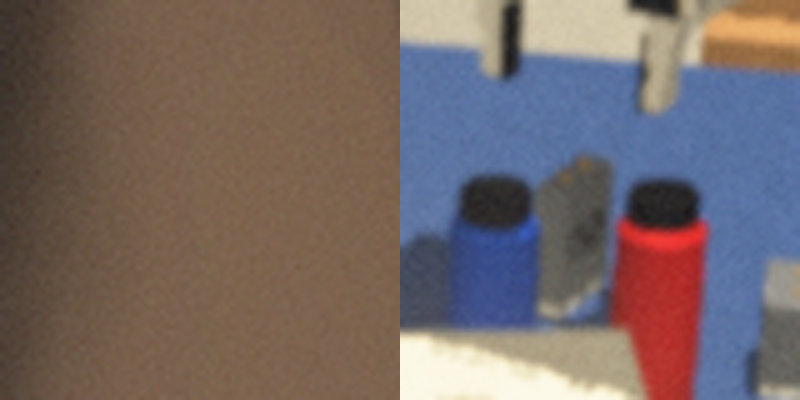

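```bash
python3 - <<'E'
from h import *
cv2.imwrite('pics/g8.png',cv2.resize(load('side7.png')['pixels'][:,:,::-1][120:170,265:315],(600,600),interpolation=cv2.INTER_CUBIC))
s=load('side7.png');print(at_z(s,285.3,134.2,.084))
E
```

```text
[ 0.56293397 -0.3720504   0.084     ]
```

View pics/g8.png

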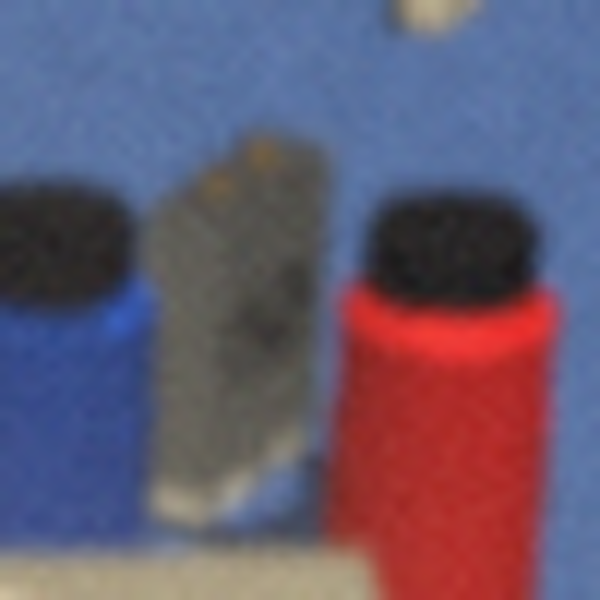

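```bash
python3 go.py .5637 -.374 .048 159.4
```

```text
t 10.8 pos [ 0.566  -0.3741  0.1391] [179.8715  -0.1242 159.1328] F [ 0.0693 -0.3457  0.1115] M [0.0206 0.0412 0.0652] open 0.08753073762978164 j [-17.1189  24.4376  -5.1557  -0.1567 -60.5223  -3.6712]
shift [ 0.0129 -0.0063  0.6071] turn [ 0.0021 -0.0021 -0.0045] mm 91.09267038417525 rows 1.821853407683505
```

Call:
drive_tool:
  moves:
    - [0.012,-0.006,0.15,0,0,-0.004]
    - [0.012,-0.006,0.3,0.002,-0.002,-0.004]
    - [0.012,-0.006,0.45,0.002,-0.002,-0.004]
    - [0.012,-0.006,0.55,0.002,-0.002,-0.004]
    - [0.012,-0.006,0.607,0.002,-0.002,-0.004]
    - [0.012,-0.006,0.607,0.002,-0.002,-0.004]
    - [0.012,-0.006,0.607,0.002,-0.002,-0.004]

```text
clock: 11.5
tool_pos: [0.5647, -0.3743, 0.0492]
orientation: [-180.0, 0.1, 159.4]
force: [0.3, 0.2, 0.6]
opening: 0.0874
```

```bash
python3 go.py .5637 -.374 .048 159.4; python3 - <<'E'
from h import *
s=snap('side','side8.png')
cv2.imwrite('pics/g9.png',cv2.resize(s['pixels'][:,:,::-1][80:180,240:340],(600,600),interpolation=cv2.INTER_CUBIC))
E
```

```text
t 11.5 pos [ 0.5647 -0.3743  0.0492] [-179.9962    0.0852  159.3973] F [0.3108 0.2291 0.6145] M [ 0.0359  0.0776 -0.007 ] open 0.08742209429728992 j [-17.0866  29.1585 -10.6729   0.0117 -50.0838  -3.5236]
shift [ 0.0067 -0.0005  0.008 ] turn [-0.0001  0.0014 -0.    ] mm 1.5684441639225888 rows 0.031368883278451776
```

View pics/g9.png

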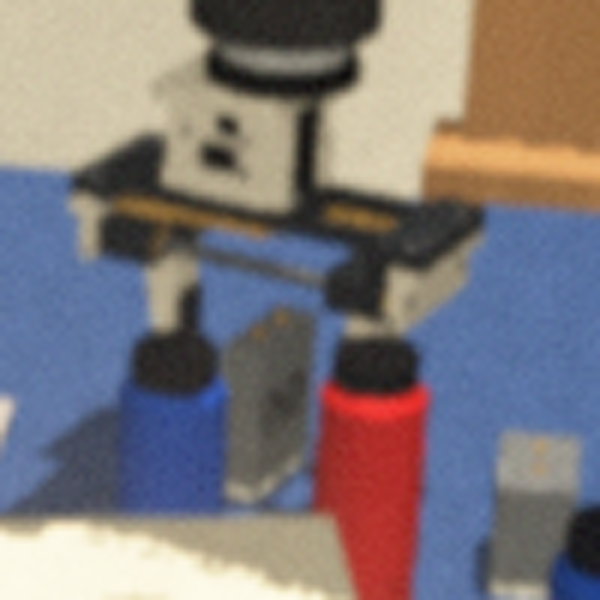

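Call:
drive_tool:
  moves:
    - [0.006,0,0.006,0,0,0]
    - [0.006,0,0.006,0,0,0]
    - [0.006,0,0.006,0,0,0]
    - [0.006,0,0.006,0,0,0]
    - [0.006,0,0.006,0,0,0]
    - [0.006,0,0.006,0,0,0]
    - [0.006,0,0.006,0,0,0]
    - [0.006,0,0.006,0,0,0]
  fingers: -1

```text
clock: 12.35
tool_pos: [0.5639, -0.374, 0.0484]
orientation: [-180.0, 0.1, 159.4]
force: [0.5, 0.4, -0.4]
opening: 0.0293
```

Call:
drive_tool:
  moves:
    - [0,0,0,0,0,0]
    - [0,0,0,0,0,0]

```text
clock: 12.55
tool_pos: [0.5639, -0.374, 0.0484]
orientation: [-180.0, 0.1, 159.4]
force: [0.2, 0.1, 0.5]
opening: 0.0219
```

```bash
python3 go.py .5637 -.374 .048 159.4
```

```text
t 12.55 pos [ 0.5639 -0.374   0.0484] [-179.9958    0.1049  159.3985] F [0.1587 0.1267 0.4691] M [ 0.039   0.0106 -0.0106] open 0.021917230150910214 j [-17.084   29.1418 -10.8334   0.0139 -49.9204  -3.5265]
shift [ 0.0017 -0.0003  0.0027] turn [-0.0001  0.0017 -0.    ] mm 0.47389024704521016 rows 0.01222624741964945
```

Call:
drive_tool:
  moves:
    - [0,0,-0.1,0,0,0]
    - [0,0,-0.35,0,0,0]
    - [0,0,-0.65,0,0,0]
    - [0,0,-0.95,0,0,0]
    - [0,0,-0.95,0,0,0]

```text
clock: 13.05
tool_pos: [0.5669, -0.3759, 0.2002]
orientation: [-179.9, 0.8, 159.5]
force: [2.0, 0.2, -1.5]
opening: 0.0216
```

```bash
python3 go.py .575 -.054 .22 193.4; python3 - <<'E'
from h import *
t=load('top4.png');s=load('side6.png')
a=np.hstack([cv2.resize(i['pixels'][:,:,::-1][r0:r0+n,c0:c0+n],(400,400),interpolation=cv2.INTER_CUBIC) for i,r0,c0,n in((t,175,270,40),(s,170,245,40))]);cv2.imwrite('pics/g10.png',a)
E
```

```text
t 13.05 pos [ 0.5669 -0.3759  0.2002] [-179.898     0.8361  159.4563] F [ 2.0103  0.2223 -1.4591] M [ 0.0032 -0.0697  0.0279] open 0.021593838239425123 j [-17.0847  21.4388  -1.5503   0.1664 -66.1826  -3.5258]
shift [ 0.7008  2.0285 -0.1457] turn [-0.0058  0.013  -0.5657] mm 322.6551025089201 rows 6.453102050178401
```

View pics/g10.png

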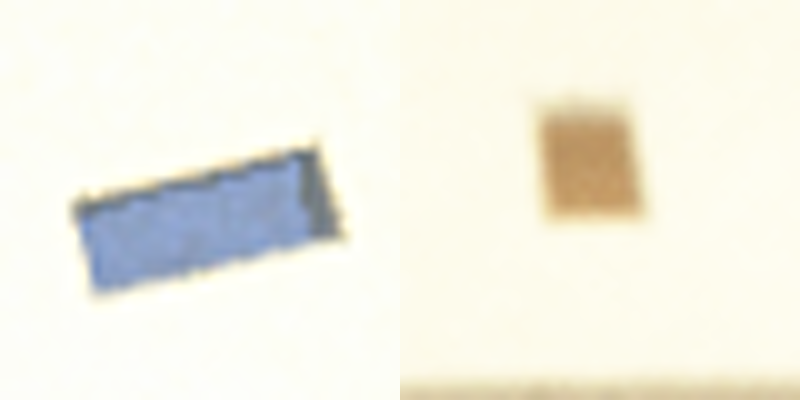

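```bash
python3 - <<'E'
from h import *
np.set_printoptions(precision=4,suppress=True)
t=load('top4.png');s=load('side6.png')
u=lambda p,o:(np.array(p)+.5)/10-.5+np.array(o)
c=[at_z(t,*u(p,(270,175)),.085) for p in((74,206),(318,148),(343,238),(95,295))]
c=np.array(c);print(c,c.mean(0),np.linalg.norm(c[0]-c[1]),np.linalg.norm(c[1]-c[2]))
d=c[0]-c[1]+c[3]-c[2];print(np.degrees(np.arctan2(-d[0],d[1])))
c=np.array([at_z(s,*u((p[0]-400,p[1]),(245,170)),.086) for p in((534,101),(626,101),(645,216),(549,218))]);print(c,c.mean(0))
d=c[3]-c[0]+c[2]-c[1];print(np.degrees(np.arctan2(-d[0],d[1])),np.linalg.norm(d)/2)
E
```

```text
[[ 0.5785 -0.0231  0.085 ]
 [ 0.5926 -0.0824  0.085 ]
 [ 0.5705 -0.088   0.085 ]
 [ 0.5567 -0.0279  0.085 ]] [ 0.5746 -0.0553  0.085 ] 0.060950359304696035 0.022803335992469257
13.141331414156719
[[ 0.5929 -0.0758  0.086 ]
 [ 0.5707 -0.0807  0.086 ]
 [ 0.5574 -0.0267  0.086 ]
 [ 0.5794 -0.021   0.086 ]] [ 0.5751 -0.051   0.086 ]
13.874051470160067 0.05606052995244418
```

Call:
drive_tool:
  moves:
    - [0.09,0.26,-0.05,0,0,0]
    - [0.18,0.52,-0.1,0,0.01,-0.1]
    - [0.27,0.78,-0.15,0,0.013,-0.2]
    - [0.35,1,-0.15,0,0.013,-0.3]
    - [0.35,1,-0.15,0,0.013,-0.4]

```text
clock: 13.55
tool_pos: [0.5703, -0.2133, 0.2233]
orientation: [-179.8, 0.1, -176.1]
force: [1.4, -0.1, -0.5]
opening: 0.0218
```

```bash
python3 go.py .575 -.054 .20 193.4
```

```text
t 13.55 pos [ 0.5703 -0.2133  0.2233] [-179.7565    0.0809 -176.1081] F [ 1.3688 -0.0861 -0.5274] M [-0.095   0.1155  0.0348] open 0.021800448830936098 j [ -1.9963  14.3923  -8.5843   0.2542 -66.9181   5.7886]
shift [-0.1032  1.0583  0.151 ] turn [-0.0042  0.001  -0.1585] mm 161.09998060472617 rows 3.221999612094523
```

Call:
drive_tool:
  moves:
    - [-0.03,0.26,0,0,0,-0.1]
    - [-0.05,0.52,0,0,0,-0.16]
    - [-0.08,0.78,0.05,0,0,-0.16]
    - [-0.1,0.97,0.15,0,0,-0.16]
    - [-0.1,1,0.15,-0.004,0,-0.16]
    - [-0.1,1,0.15,-0.004,0,-0.16]

```text
clock: 14.15
tool_pos: [0.575, -0.0619, 0.2007]
orientation: [-180.0, 0.1, -166.4]
force: [-0.0, 0.2, -1.1]
opening: 0.0216
```

```bash
python3 go.py .575 -.054 .17 193.4
```

```text
t 14.15 pos [ 0.575  -0.0619  0.2007] [-179.9862    0.0634 -166.402 ] F [-0.0443  0.1864 -1.0902] M [-0.0277  0.0665  0.0165] open 0.021622809190320842 j [ 13.2286  12.5285 -14.0436   0.015  -63.3645   0.3627]
shift [-0.0122  0.0516  0.2047] turn [-0.0002  0.0011  0.0033] mm 31.712500590006233 rows 0.6342500118001246
```

Call:
drive_tool:
  moves:
    - [-0.012,0.05,0.15,0,0,0.003]
    - [-0.012,0.052,0.27,0,0,0.003]
    - [-0.012,0.052,0.3,0,0,0.003]
    - [-0.012,0.052,0.3,0,0,0.003]
    - [-0.012,0.052,0.3,0,0,0.003]

```text
clock: 14.65
tool_pos: [0.5757, -0.0546, 0.1569]
orientation: [-180.0, 0.1, -166.6]
force: [0.3, 0.4, -0.6]
opening: 0.0214
```

```bash
cat > lampov.py <<'E'
from h import *
def boxlines(s,x,y,yaw,z0,h=.084,a=.011,b=.03,tilt=None):
    c,sn=np.cos(np.radians(yaw)),np.sin(np.radians(yaw)); P=[]
    for z in(z0,z0+h):
        for i,j in((1,1),(1,-1),(-1,-1),(-1,1)): P.append([x+c*i*a-sn*j*b,y+sn*i*a+c*j*b,z])
    return proj(s,P)
def ov(s,boxes,fn,box,W):
    u0,v0,u1,v1=box;k=W/(u1-u0)
    A=cv2.resize(np.ascontiguousarray(s['pixels'][v0:v1,u0:u1,::-1]),None,fx=k,fy=k,interpolation=cv2.INTER_CUBIC)
    for p,col in boxes:
        p=((p-[u0,v0]+.5)*k).astype(int)
        E=[(i,(i+1)%4) for i in range(4)]+([(i+4,(i+1)%4+4) for i in range(4)]+[(i,i+4) for i in range(4)] if len(p)>4 else [])
        for i,j in E: cv2.line(A,tuple(map(int,p[i])),tuple(map(int,p[j])),col,1)
    cv2.imwrite('pics/'+fn,A)
E
python3 go.py .575 -.054 .17 193.4;python3 - <<'E'
from lampov import *
s=snap('side','side9.png');o=sensors.get_obs();p=o['tool_pos'];print(p,o['orientation'])
op=boxlines(s,.575,-.054,13.4,.086,0,.014,.033)[:4]
l=boxlines(s,p[0],p[1],o['orientation'][2]+180,p[2]-.0484)
ov(s,[],'h9.png',(220,110,310,220),480)
ov(s,[(op,(0,255,0)),(l,(0,0,255))],'h9o.png',(220,110,310,220),480)
E
```

```text
t 14.65 pos [ 0.5757 -0.0546  0.1569] [-179.9576    0.1463 -166.6134] F [ 0.3292  0.4239 -0.5634] M [ 0.0053  0.1222 -0.0101] open 0.021441100145510535 j [ 13.9836  14.5932 -17.4833   0.0519 -57.7776  -0.6246]
shift [ 0.0035  0.0049 -0.0873] turn [-0.0007  0.0024 -0.0002] mm 13.128411768309038 rows 0.26256823536618074
[ 0.57577547 -0.05441491  0.15698251] [-1.79963601e+02  1.65686002e-01 -1.66606606e+02]
```

View pics/h9.png

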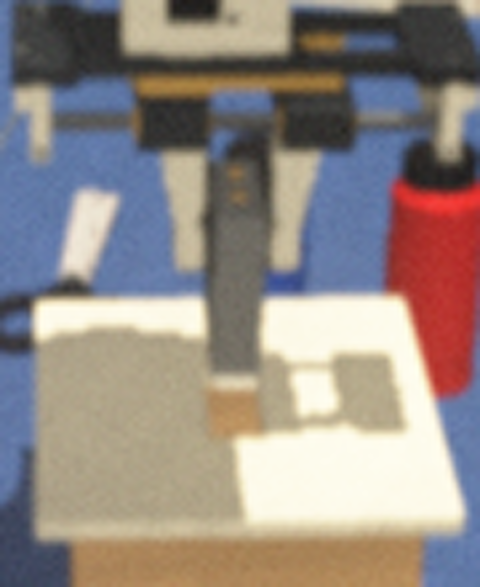

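View pics/h9o.png

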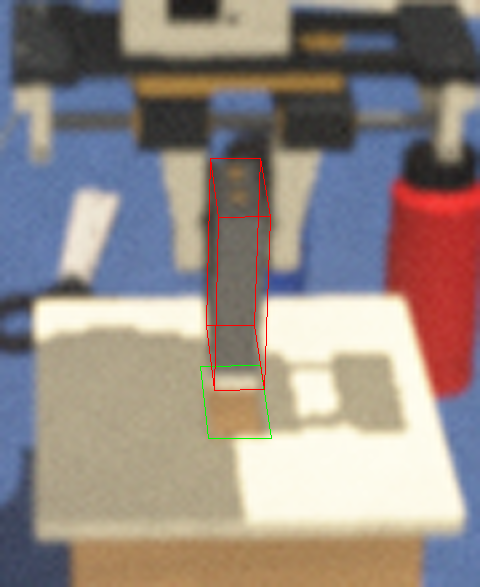

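```bash
python3 - <<'E'
from lampov import *
s=load('side9.png')
op=boxlines(s,.575,-.0553,13.4,.086,0,.014,.033)[:4]
op2=boxlines(s,.575,-.0553,13.4,.086,0,.012,.031)[:4]
l=boxlines(s,.5758,-.0545,13.4,.157-.0484+.006,.078)
l2=boxlines(s,.5758,-.0545,13.4,.157-.0484,0,.0095,.0285)[:4]
ov(s,[],'h9a.png',(245,165,285,200),400)
ov(s,[(op,(0,255,0)),(op2,(0,160,0)),(l,(0,0,255)),(l2,(255,0,255))],'h9b.png',(245,165,285,200),400)
a=np.hstack([cv2.imread('pics/h9a.png'),cv2.imread('pics/h9b.png')]);cv2.imwrite('pics/h9c.png',a)
E
```

```text
(no output)
```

View pics/h9c.png

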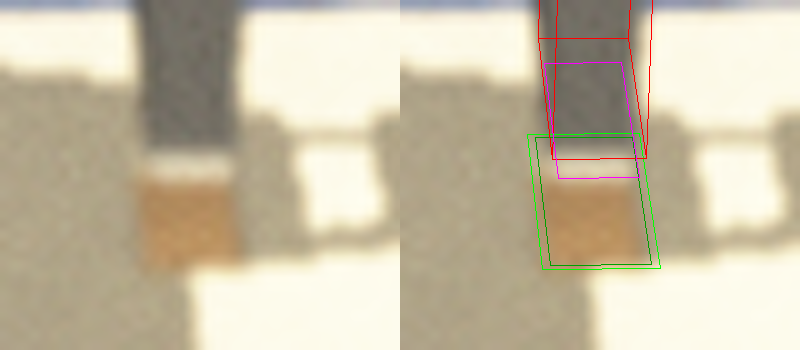

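```bash
python3 go.py .5743 -.0553 .138 193.4
```

```text
t 14.7 pos [ 0.5758 -0.0544  0.157 ] [-179.9636    0.1657 -166.6066] F [ 0.2814 -1.2043 -2.0485] M [ 0.0204  0.0124 -0.043 ] open 0.02198208943066199 j [ 13.9958  14.5837 -17.4822   0.0451 -57.7688  -0.6265]
shift [ 0.0113 -0.0034  0.1265] turn [-0.0006  0.0028 -0.0001] mm 19.060331529537457 rows 0.3812066305907491
```

Call:
drive_tool:
  moves:
    - [0.011,-0.004,0.05,0,0.003,0]
    - [0.011,-0.004,0.1,0,0.003,0]
    - [0.011,-0.004,0.126,0,0.003,0]
    - [0.011,-0.004,0.126,0,0.003,0]
    - [0.011,-0.004,0.126,0,0.003,0]

```text
clock: 15.2
tool_pos: [0.5744, -0.0554, 0.1379]
orientation: [-180.0, -0.0, -166.6]
force: [-0.1, 0.4, -1.6]
opening: 0.0215
```

```bash
python3 go.py .5743 -.0553 .13 193.4; python3 - <<'E'
from lampov import *
s=snap('side','side10.png');o=sensors.get_obs();p=o['tool_pos'];yaw=o['orientation'][2]+180
op=boxlines(s,.575,-.0553,13.4,.086,0,.014,.033)[:4]
l2=boxlines(s,p[0],p[1],yaw,p[2]-.0484,0,.0095,.0285)[:4]
ov(s,[],'ha.png',(245,165,285,200),400)
ov(s,[(op,(0,255,0)),(l2,(255,0,255))],'hb.png',(245,165,285,200),400)
a=np.hstack([cv2.imread('pics/ha.png'),cv2.imread('pics/hb.png')]);cv2.imwrite('pics/hc.png',a)
E
```

```text
t 15.2 pos [ 0.5744 -0.0554  0.1379] [-179.956    -0.0347 -166.5965] F [-0.0644  0.4469 -1.5732] M [ 0.0119  0.0758 -0.0045] open 0.021506406258127275 j [ 13.9371  15.6235 -18.8403   0.0529 -55.5713  -0.5635]
shift [0.0003 0.0007 0.0529] turn [-0.0007 -0.0006  0.0001] mm 7.933914892392781 rows 0.15867829784785561
```

View pics/hc.png

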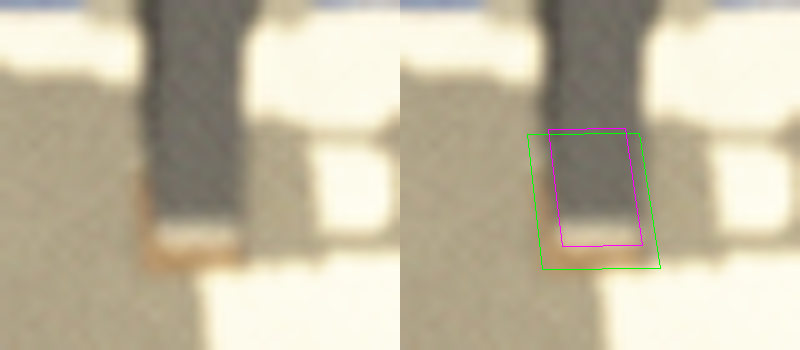

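Call:
drive_tool:
  moves:
    - [-0.003,0,0.02,0,0,0]
    - [-0.003,0,0.04,0,0,0]
    - [-0.003,0,0.053,0,0,0]
    - [-0.003,0,0.053,0,0,0]

```text
clock: 15.65
tool_pos: [0.5747, -0.0553, 0.1297]
orientation: [-180.0, -0.1, -166.6]
force: [0.5, -0.5, -1.2]
opening: 0.0221
```

```bash
python3 go.py .5748 -.0553 .124 193.4; python3 - <<'E'
from lampov import *
s=snap('side','side11.png')
ov(s,[],'hd.png',(240,150,290,200),500)
E
```

```text
t 15.65 pos [ 0.5747 -0.0553  0.1297] [-179.9596   -0.0552 -166.6017] F [ 0.4582 -0.4504 -1.1716] M [0.0195 0.1772 0.0516] open 0.022092832840198036 j [ 13.9369  16.1342 -19.344    0.0489 -54.5774  -0.5669]
shift [-0.0009 -0.0003  0.0382] turn [-0.0007 -0.0009 -0.    ] mm 5.729213633541726 rows 0.11458427267083451
```

View pics/hd.png

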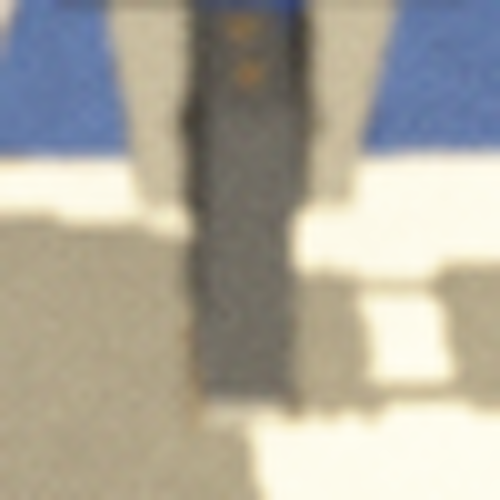

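Call:
drive_tool:
  moves:
    - [0,0,0.01,0,0,0]
    - [0,0,0.02,0,0,0]
    - [0,0,0.03,0,0,0]
    - [0,0,0.035,0,0,0]

```text
clock: 16.1
tool_pos: [0.5754, -0.0552, 0.1273]
orientation: [-179.9, 0.1, -166.5]
force: [-8.4, 5.0, 23.4]
opening: 0.0219
```

```bash
python3 go.py .5748 -.0553 .1114 193.4
```

```text
t 16.1 pos [ 0.5754 -0.0552  0.1273] [-179.9038    0.0631 -166.5496] F [-8.3859  5.0217 23.3612] M [ 1.2036  3.6301 -0.1785] open 0.021868983382045598 j [ 13.9644  16.2632 -19.5525   0.1195 -54.1221  -0.5841]
shift [0.0041 0.0006 0.1061] turn [-0.0016  0.0011  0.0008] mm 15.932941091297852 rows 0.31865882182595706
```

Call:
drive_tool:
  moves:
    - [0.004,0.003,-0.015,0,0.001,0]
    - [0.01,0.004,-0.015,-0.001,0.001,0]
    - [0.01,0.004,-0.015,-0.001,0.001,0]

```text
clock: 16.4
tool_pos: [0.5736, -0.055, 0.1294]
orientation: [-180.0, -0.0, -166.6]
force: [1.5, -0.0, -2.2]
opening: 0.0218
```

```bash
python3 go.py .5742 -.0545 .1265 193.4; python3 - <<'E'
from lampov import *
s=snap('side','side12.png')
ov(s,[],'he.png',(240,150,290,200),500)
E
```

```text
t 16.4 pos [ 0.5736 -0.055   0.1294] [-179.9771   -0.0014 -166.5533] F [ 1.4676 -0.0174 -2.2091] M [ 0.0363  0.1611 -0.0069] open 0.021765560207941806 j [ 13.9849  16.034  -19.5338   0.0281 -54.4339  -0.5545]
shift [-0.0046  0.0021  0.0191] turn [-0.0004 -0.      0.0008] mm 2.9700063006828867 rows 0.05940012601365773
```

View pics/he.png

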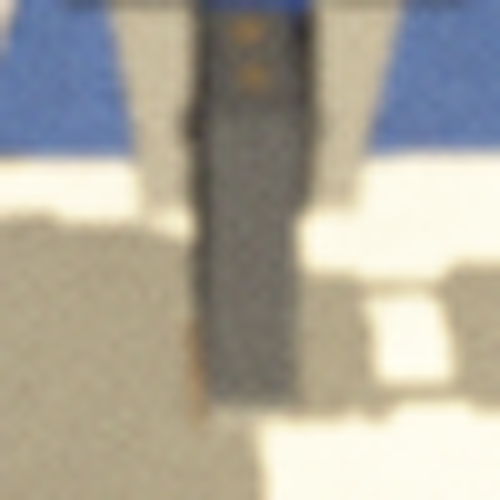

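Call:
drive_tool:
  moves:
    - [-0.005,0.002,0,0,0,0]
    - [-0.005,0.002,0.005,0,0,0]
    - [-0.005,0.002,0.01,0,0,0]
    - [-0.005,0.002,0.015,0,0,0]
    - [-0.005,0.002,0.019,0,0,0]
    - [-0.005,0.002,0.019,0,0,0]

```text
clock: 17.05
tool_pos: [0.5741, -0.0546, 0.1262]
orientation: [-180.0, -0.0, -166.6]
force: [-0.1, 0.6, -1.3]
opening: 0.0216
```

```bash
python3 go.py .5743 -.0546 .1245 193.4
```

```text
t 17.05 pos [ 0.5741 -0.0546  0.1262] [-179.9757   -0.0362 -166.558 ] F [-0.1287  0.5924 -1.3435] M [-0.0061  0.1335 -0.0203] open 0.021635411691367366 j [ 14.0134  16.2822 -19.6584   0.0296 -54.0958  -0.5887]
shift [-0.0011 -0.0005  0.0113] turn [-0.0004 -0.0006  0.0007] mm 1.7115345590157736 rows 0.03423069118031547
```

Call:
drive_tool:
  moves:
    - [0,0,0.006,0,0,0]
    - [0,0,0.012,0,0,0]
    - [0,0,0.018,0,0,0]
    - [0,0,0.022,0,0,0]
    - [0,0,0.022,0,0,0]

```text
clock: 17.55
tool_pos: [0.574, -0.0546, 0.1228]
orientation: [-180.0, -0.0, -166.6]
force: [-0.1, -0.3, -2.0]
opening: 0.022
```

```bash
python3 go.py .5743 -.0546 .1114 193.4
```

```text
t 17.55 pos [ 0.574  -0.0546  0.1228] [-179.9768   -0.0473 -166.5595] F [-0.0559 -0.3092 -2.0284] M [0.0048 0.2071 0.0027] open 0.021989763990192104 j [ 14.0122  16.4859 -19.8874   0.0282 -53.6743  -0.5884]
shift [-0.0017 -0.0005  0.0758] turn [-0.0004 -0.0008  0.0007] mm 11.371434490239137 rows 0.22742868980478273
```

Call:
drive_tool:
  moves:
    - [0,0,0.015,0,0,0]
    - [0,0,0.03,0,0,0]
    - [0,0,0.045,0,0,0]
    - [0,0,0.06,0,0,0]
    - [0,0,0.07,0,0,0]
    - [0,0,0.075,0,0,0]
    - [0,0,0.075,0,0,0]

```text
clock: 18.25
tool_pos: [0.574, -0.0546, 0.1114]
orientation: [-180.0, -0.1, -166.6]
force: [0.4, -0.7, -1.0]
opening: 0.0216
```

```bash
python3 go.py .5743 -.0546 .1114 193.4; python3 - <<'E'
from lampov import *
s=snap('side','side13.png');o=sensors.get_obs();p=o['tool_pos'];yaw=o['orientation'][2]+180
l=boxlines(s,p[0],p[1],yaw,p[2]-.0484)
ov(s,[],'hf.png',(220,120,310,220),400)
ov(s,[(l,(0,0,255))],'hg.png',(220,120,310,220),400)
s0=load('side9.png');l=boxlines(s0,.5758,-.0544,13.4,.157-.0484)
ov(s0,[(l,(0,0,255))],'hh.png',(220,100,310,200),400)
a=np.hstack([cv2.imread('pics/h%s.png'%k) for k in 'gh']);cv2.imwrite('pics/hi.png',a)
E
```

```text
t 18.25 pos [ 0.574  -0.0546  0.1114] [-179.9754   -0.0588 -166.5593] F [ 0.4464 -0.7236 -1.0201] M [0.0475 0.1705 0.0326] open 0.021617122746808045 j [ 14.0119  17.1847 -20.6227   0.0303 -52.2516  -0.5897]
shift [-0.002  -0.0004 -0.0001] turn [-0.0004 -0.001   0.0007] mm 0.30394753955850123 rows 0.00880577211313326
```

View pics/hi.png

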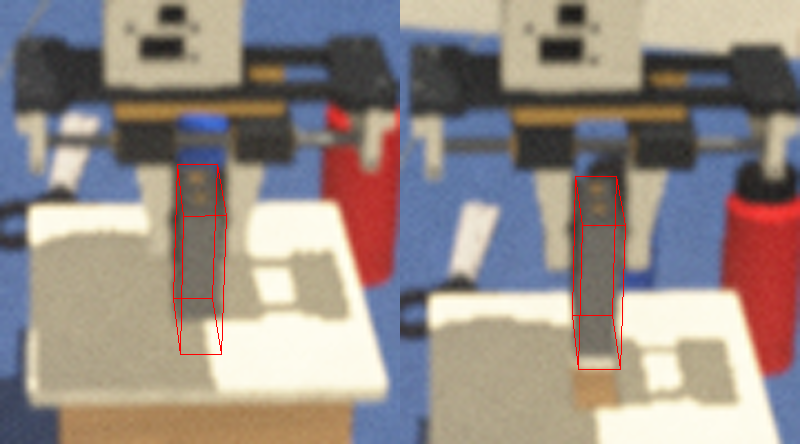

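View pics/hf.png

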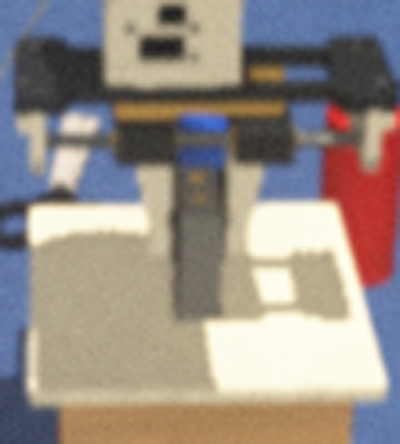

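Call:
drive_tool:
  moves:
    - [0,0,0,0,0,0]
    - [0,0,0,0,0,0]
    - [0,0,0,0,0,0]
    - [0,0,0,0,0,0]
    - [0,0,0,0,0,0]

```text
clock: 18.8
tool_pos: [0.5741, -0.0546, 0.1115]
orientation: [-180.0, -0.0, -166.6]
force: [-0.1, 0.5, -0.2]
opening: 0.0216
```

```bash
python3 go.py .574 -.0546 .1114 193.4; python3 - <<'E'
from h import *
t=snap('top','topF.png');s=snap('side','sideF.png')
print(sensors.get_obs()['qvel'])
a=np.hstack([t['pixels'],s['pixels']])[:,:,::-1];cv2.imwrite('pics/F.png',cv2.resize(a,(800,300)))
for n,f in(('top',t),('side',s)):
    pass
E
```

```text
t 18.8 pos [ 0.5741 -0.0546  0.1115] [-179.9736   -0.0492 -166.5588] F [-0.1042  0.5473 -0.2084] M [-0.0032  0.1583  0.0302] open 0.021633900492382962 j [ 14.0114  17.1761 -20.6167   0.0327 -52.2566  -0.5902]
shift [0.0003 0.0001 0.0008] turn [-0.0004 -0.0008  0.0007] mm 0.12841984210279817 rows 0.008079271089908326
[-0.01812074 -0.02582776  0.07235161 -0.08174131  0.06168812 -0.00961137]
```

View pics/F.png

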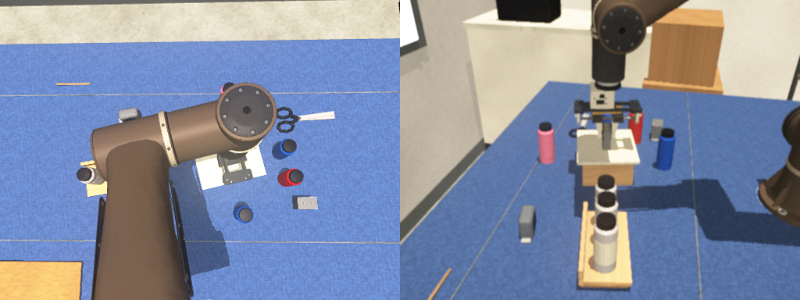

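View pics/sideF.png

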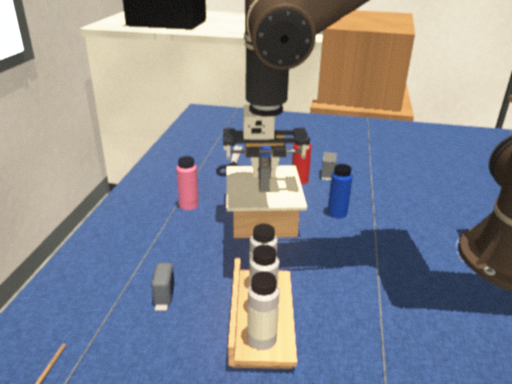

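The final pictures show the three cans in a row on the shelf (side view, cols 263–265). The slim housing is held in the opening at about (265,170), and everything else is unmoved.

```bash
python3 -c "
from plant import ticket
print(ticket.close_job())"
```

```text
the job is handed in; nothing more can be done
None
```

The job is handed in at about 19 s of the allowed 72 s. No verdict came back, so success rests on my own checks.

**Spray can:** It stands upright on the shelf at about (0.5175, 0.296) and has been let go. That is within about 1 mm of the measured midpoint of the two shelf cans and in line with them. The side view and a partly covered top view agree.

**Slim housing:** It is gripped at 21.6 mm opening, lens down, through the panel's opening. The TCP is at z = 0.1115, which puts the lens about 15 mm below the underside. Tilt is under 0.1°, the wrist force is below 1 N, and it is still.
- **Contact on the way in:** The first insertion touched the chamfer at about 23 N. I backed off, re-centred by about 1 mm, and it then went in freely. I could see no slip of the housing in the grip afterwards (to about 1 mm).
- **Not checked directly:** The lens end itself is hidden under the panel, so the 15 mm is worked out from the grip height and the panel thickness.

**Other objects:** The shelf cans, thicker housing, tape measure and shears look unmoved in the final pictures. In the final top view the arm covers part of the shelf.

**Disagreement:** The two cameras differed by about 3–4 mm in y for the panel opening. I settled that by comparing the held housing with the opening in the side image and by the contact forces.

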